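Change over the pull-out parts trays on the alternator bench

ROBOT

A 7-joint arm with a two-finger parallel gripper is mounted at the origin on the work surface. World frame = base frame: x ahead of the robot, y to its left, z up, the work surface at z = 0. Lengths are in m, angles in rad, forces in N, time in s.
With the tool pointing down it reaches from about 0.425 to 0.875 m from the base axis. Payload 8.4 kg.
Tool frame: the origin (TCP) lies midway between the tips of the shut fingers; the grasp point (between the pads) lies 19 mm behind it; z points along the fingers, y is the line along which they close (so a half turn about z gives the same grasp; the last joint's range is limited). The gripper opens to 85 mm and grips with 20 to 120 N. Pads are 22 mm wide; open, the fingers measure 114 mm over their backs; the gripper's body (76 mm by 85 mm) begins 54 mm behind the grasp point. The pads swing forward as they close: fully open they stand 13 mm farther back than shut.
Start: joints at [1.07, 0.333, 0.04, 1.465, -0.013, 1.343, -0.059], TCP at [0.254, -0.598, 0.231] pointing down, gripper open.
Joint ranges: [-2.58, 2.58], [-0.38, 2.09], [-1.3, 1.39], [0.25, 2.4], [-1.5, 4.64], [0.08, 2.09], [-2.65, 2.65]. Speed limits (rad/s): [2.22, 2.22, 2.79, 2.79, 3.14, 3.14, 3.14].

INTERFACE

Orientations are given as a unit quaternion [x, y, z, w].
In Python, from station import bot gives the robot as it stands.
- The arm moves only by the shell command python3 -m inch 'ROWS'. ROWS is JSON, a list that holds one entry, the list of rows, each a list of 7 numbers: the turn, a rotation vector about the world's x, y, z in degrees, then the shift along the world's x, y, z in mm, then the finger opening in mm, from 0 to 85.4. In form: [[[ax, ay, az, x, y, z, hand], ...]]. A call has 1 to 12 rows; each row is the pose to reach, as a shift and turn from the pose commanded when the call began; what a row does not reach only later rows make up. A row lasts 1/8 s, in which the tool goes at most 62.5 mm and 10.7 degrees, less where a joint would pass 70% of its speed; a pose out of reach is approached as far as the arm can. A call with a gripper value outside its range is refused whole. The fingers move at their own pace and stop on an object; the grip force is fixed at half the most. Time passes only in rows, so rows that repeat a pose let the fingers close. It gives the time, the measured TCP pose, the force, the opening and the grip force at its end, in the units of the state.
- bot.sense(): the state, without advancing time (a new reading comes with each control period).
- bot.grab_frame(name): name is "scene" or "top" or "wrist"; returns (picture, depth): 400x640x3 uint8, red, green, blue; 400x640 float32, m along the optical axis (not along the pixel's ray), 0 where there is no reading.
- bot.camera_info(name): a dict with "intrinsics" (3x3 intrinsics, pixels), "eye" and "rotation" of the camera in the world. Camera axes: x right, y down, z forward; pixel columns grow to the right and rows downward; lengths in m; the calibration is good to about 2 mm. A picture is of the moment at which its call begins: read the wrist's pose just before it. camera_info takes no time and is no camera call; for the wrist camera it gives the pose at the moment of the call.
- bot.close_job(): hands the job in; it is judged then, once.
The state is a dict: "time": time; "joints": joint angles; "dq": joint speeds; "joint_efforts": joint torques, N m; "ee_pos": TCP position; "ee_rot": TCP orientation; "contact_force": force on the tool from outside, world axes, zero at the start; "ft_torque": the same for the moment, N m; "grip_width": finger opening in m; "grip_force": force on a finger pad.
Only numpy, scipy, OpenCV 4.12 (cv2) and the standard library are available. Lean on these libraries where they do the work, as an engineer would, in place of code of your own. Each camera call takes 0.05 s, during which the arm holds its last target. There are 200 camera calls.

TASK

The slip-ring tray has been left standing out of the bench rack: push its front until it is fully home, then hook a fingertip behind the front lip of the ball-bearing tray and draw it out as far as its stop, without forcing either, so that only that one tray stands out. Do it with the fingertips only: never pinch a tray front or lift anything, keep the stacked bearings stacked and all the parts lying in their trays, and leave the regulator tray and the things on the bench where they are. Finish with the hand clear.

Things in the scene. Friction and masses are not known exactly. Their poses are not given: they have to be found in the camera images.
- rack: Blue steel tray rack bolted to the bench, 396 mm wide (y), 245 deep (x), three slots side by side at y = -128, 0, 128 mm; which tray is in which slot varies. Origin: middle of its front edge on the bench; x points into the rack, the way trays go home. Partitions 78 mm high, open above; a deck 82 mm high with small boxes on it (up to 134 mm) covers the rear 115 mm. Fronts of home trays stand at x = -85 mm.
- bearing_tray (a joint): Travel (m) of the grey steel tray holding the ball bearings (steel rings with black seals): 0 home, grows as it comes out along the rack's -x, 0.16 at its stop; starts home or a few mm out. About 3 N friction, stays where left. Tray 305 mm long, 112 wide; inside floor 14 mm above the bench, side walls 57 mm.
- bearing_lip (a point): Middle of the top of that tray's front wall (the lip), 66 mm above the bench; axes as the rack's, moves with the tray. Wall 112 mm wide, 6 mm thick: back face 3 mm to +x of this point, front face 3 mm to -x, with a bright rolled edge, 8 mm round, along its top that stands out 5 mm farther to -x. At least 50 mm behind the wall is free of parts.
- bearing_front_inside: Inner skin (3 mm) of the front wall of the bearing tray: the face to hook a fingertip behind. Origin: middle of the tray's front edge, 11 mm above the bench; axes as the rack's.
- bearing_front_outside: Outer skin (3 mm) of the same front wall with the rolled edge and the white card holder: the face to push on. Same origin and axes as the inner skin.
- slipring_tray (a joint): Travel (m) of the grey steel tray holding the copper-banded black slip-ring cylinders: 0 home, grows as it comes out along the rack's -x, 0.16 at its stop; starts left out, 90 to 150 mm. About 3 N friction, stays where left. Tray 305 mm long, 112 wide; inside floor 14 mm above the bench, side walls 57 mm.
- slipring_lip (a point): Middle of the top of that tray's front wall (the lip), 66 mm above the bench; axes as the rack's, moves with the tray. Wall 112 mm wide, 6 mm thick: back face 3 mm to +x of this point, front face 3 mm to -x, with a bright rolled edge, 8 mm round, along its top that stands out 5 mm farther to -x. At least 50 mm behind the wall is free of parts.
- slipring_front_inside: Inner skin (3 mm) of the front wall of the slipring tray: the face to hook a fingertip behind. Origin: middle of the tray's front edge, 11 mm above the bench; axes as the rack's.
- slipring_front_outside: Outer skin (3 mm) of the same front wall with the rolled edge and the white card holder: the face to push on. Same origin and axes as the inner skin.
- regulator_tray (a joint): Travel (m) of the grey steel tray holding the black regulator blocks with aluminium fins: 0 home, grows as it comes out along the rack's -x, 0.16 at its stop; starts home or a few mm out, leave it. About 3 N friction, stays where left. Tray 305 mm long, 112 wide; inside floor 14 mm above the bench, side walls 57 mm.
- regulator_lip (a point): Middle of the top of that tray's front wall (the lip), 66 mm above the bench; axes as the rack's, moves with the tray. Wall 112 mm wide, 6 mm thick: back face 3 mm to +x of this point, front face 3 mm to -x, with a bright rolled edge, 8 mm round, along its top that stands out 5 mm farther to -x. At least 50 mm behind the wall is free of parts.
- bearing_lower: Loose ball bearing, 47 mm across, 14 mm thick, lying flat in the bearing tray, lower one of a stack of two. Origin: centre of its underside.
- bearing_upper: Loose ball bearing, 47 mm across, 14 mm thick, lying flat in the bearing tray, upper one of the stack. Origin: centre of its underside.
- bearing_single: Loose ball bearing, 47 mm across, 14 mm thick, lying flat in the bearing tray, lying alone. Origin: centre of its underside.
- slipring_a: Loose slip-ring cylinder, black with two copper bands, 35 mm across, 34 mm high, standing in its tray. Origin: centre of its underside.
- regulator_a: Loose regulator block, 42 x 30 x 16 mm, black with 5 mm aluminium fins on top, lying in its tray. Origin: centre of its underside.
- slipring_b: Loose slip-ring cylinder, black with two copper bands, 35 mm across, 34 mm high, standing in its tray. Origin: centre of its underside.
- regulator_b: Loose regulator block, 42 x 30 x 16 mm, black with 5 mm aluminium fins on top, lying in its tray. Origin: centre of its underside.
- alternator: Bare alternator standing on its rear cover left of the rack, 124 mm across (192 mm over its two ears), 151 mm high with its pulley. Origin: centre of its underside. Leave alone.
- grease_tin: Red tin, 68 mm across, 85 mm high, right of the trays. Origin: centre of its underside. Leave alone.
- screwdriver: Screwdriver lying on the bench to the right. Leave alone.
Not all that is in view belongs to the job. What is shaped like the regulator_b but green is not meant.

How it is judged:
On the way, in this order (a step that is already met when the one before it is completed fails the run):
1. the slip-ring tray is pushed fully home (within 6 mm) while the bearing tray is still in (value of joint slipring_tray below 0.006 m and value of joint bearing_tray below 0.03 m), for 0.2 s.
2. the bearing tray is drawn out to its stop (within 8 mm) (value of joint bearing_tray above 0.152 m), for 0.2 s.
At the end, for the whole second after the job is handed in: Slip-ring tray home within 8 mm; bearing tray within 8 mm of its 160 mm stop; regulator tray within 12 mm of its start; trays and parts at rest, parts upright on the floor of their own trays, stacked bearings within 12 mm of concentric; alternator, tin, screwdriver moved under 15 mm (value of joint slipring_tray below 0.008 m and value of joint bearing_tray above 0.152 m and distance of regulator_lip from where it was at the start of the episode below 0.012 m and horizontal distance between bearing_upper and bearing_lower below 0.012 m and velocity of joint bearing_tray between -0.01 and 0.01 m/s and velocity of joint slipring_tray between -0.01 and 0.01 m/s and velocity of joint regulator_tray between -0.01 and 0.01 m/s and angle between each of bearing_lower, bearing_upper, bearing_single, slipring_a, slipring_b, regulator_a, regulator_b's own z axis and vertical below 0.3 rad and height (world z) of bearing_lower between 0.008 and 0.022 m and x of bearing_lower in the frame of bearing_lip between 0.02 and 0.28 m and height (world z) of bearing_upper between 0.022 and 0.036 m and x of bearing_upper in the frame of bearing_lip between 0.02 and 0.28 m and height (world z) of bearing_single between 0.008 and 0.022 m and x of bearing_single in the frame of bearing_lip between 0.02 and 0.28 m and height (world z) of slipring_a between 0.008 and 0.022 m and x of slipring_a in the frame of slipring_lip between 0.02 and 0.28 m and height (world z) of slipring_b between 0.008 and 0.022 m and x of slipring_b in the frame of slipring_lip between 0.02 and 0.28 m and height (world z) of regulator_a between 0.008 and 0.022 m and x of regulator_a in the frame of regulator_lip between 0.02 and 0.28 m and height (world z) of regulator_b between 0.008 and 0.022 m and x of regulator_b in the frame of regulator_lip between 0.02 and 0.28 m and linear speed of each of bearing_lower, bearing_upper, bearing_single, slipring_a, slipring_b, regulator_a, regulator_b below 0.02 m/s and distance of each of alternator, grease_tin, screwdriver from where it was at the start of the episode below 0.015 m); the robot touches nothing.
It fails at once if the slip-ring and bearing trays both stand out at once (value of joint slipring_tray above 0.03 m and value of joint bearing_tray above 0.05 m).
It fails at once if the regulator tray is moved (distance of regulator_lip from where it was at the start of the episode above 0.015 m).
It fails at once if a tray front is pinched, front and back at once, or forced with over 40 N ((contact force between the fingers and bearing_front_inside above 1.5 N and contact force between the fingers and bearing_front_outside above 1.5 N) or (contact force between the fingers and slipring_front_inside above 1.5 N and contact force between the fingers and slipring_front_outside above 1.5 N) or contact force between the fingers and bearing_front_inside above 40 N or contact force between the fingers and bearing_front_outside above 40 N or contact force between the fingers and slipring_front_inside above 40 N or contact force between the fingers and slipring_front_outside above 40 N).
It fails at once if a part in a tray is lifted or tipped over, or the stacked bearings are knocked apart (angle between any of bearing_lower, bearing_upper, bearing_single, slipring_a, slipring_b, regulator_a, regulator_b's own z axis and vertical above 0.5 rad or height (world z) of any of bearing_lower, bearing_single, slipring_a, slipring_b, regulator_a, regulator_b above 0.029 m or height (world z) of bearing_upper above 0.043 m or horizontal distance between bearing_upper and bearing_lower above 0.015 m).
It fails at once if the alternator, tin or screwdriver is moved (distance of any of alternator, grease_tin, screwdriver from where it was at the start of the episode above 0.02 m).
It also fails if it takes over 54 s, if anything falls off the work surface, if the arm or the gripper's body presses on something with over 40 N, if the wrist force passes 120 N, or if a joint passes its speed limit or range.

## Working session

There is one attempt and no reset: what is moved stays moved. The work goes in short steps, Python scripts to look and compute and a shell command to move; the robot and the scene stay as the last step left them, time stands still between calls to the robot, and variables do not carry over. Pictures are saved under pics/ and viewed, at most 10 in all, crops included, and the job is handed in when it is done.

```bash
mkdir -p pics
cat > h.py <<'E'
import numpy as np,cv2
from station import bot
def snap(n,f):
    ci=bot.camera_info(n);p,d=bot.grab_frame(n)
    cv2.imwrite('pics/%s.png'%f,p[:,:,::-1]);np.savez('pics/%s.npz'%f,p=p,d=d,K=ci['intrinsics'],e=ci['eye'],R=ci['rotation'])
def cloud(f):
    z=np.load('pics/%s.npz'%f);d=z['d'];K=z['K'];v,u=np.mgrid[:d.shape[0],:d.shape[1]]
    c=np.stack([(u-K[0,2])/K[0,0]*d,(v-K[1,2])/K[1,1]*d,d],-1)
    P=c@z['R'].T+z['e'];P[d==0]=np.nan
    return P,z['p']
E
python3 - <<'E'
from h import *
snap('top','top0');snap('scene','sc0')
s=bot.sense();print(s['ee_pos'],s['ee_rot'],s['time'],bot.camera_info('top'),bot.camera_info('scene')['eye'])
E
```

```text
[ 0.25401861 -0.5978611   0.23051154] [ 9.79889428e-01  1.99539903e-01 -1.93381518e-04 -7.06747398e-04] 0.1 {'intrinsics': array([[393.56897538,   0.        , 314.98757423],
       [  0.        , 393.56897538, 204.70067997],
       [  0.        ,   0.        ,   1.        ]]), 'eye': array([ 0.27847855, -0.03844776,  1.30225742]), 'rotation': array([ 0.7040336 , -0.70056508,  0.08392231, -0.08063692])} [1.41241451 0.0138399  0.66133028]
```

View pics/top0.png

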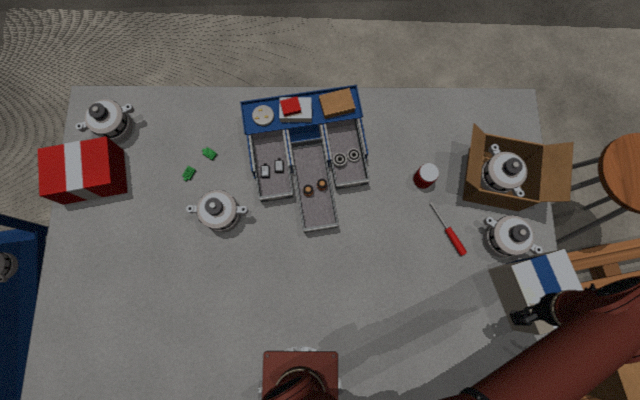

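View pics/sc0.png

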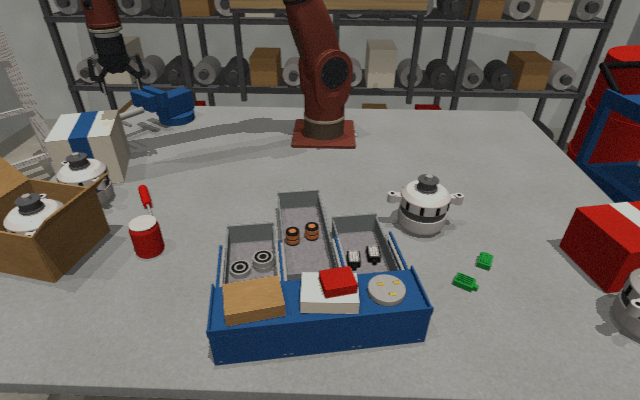

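The top view shows the slip-ring tray in the middle slot (copper-banded cylinders at (308,189) and (322,185), front at (320,228)). The bearing tray is on the right (rings at (340,160) and (354,155), front at (352,184)), and the regulator tray on the left (front at (275,195)). Lookalikes: the green blocks at (209,153) and (188,173), and the other alternators at (107,118), (508,170) and (512,235), are not part of the job. Next I'll take a close crop and measure the lips.

```bash
sed -i "s/c@z\['R'\].T/c@Rotation.from_quat(z['R']).as_matrix().T/;1a from scipy.spatial.transform import Rotation" h.py
python3 - <<'E'
from h import *
P,p=cloud('top0')
cv2.imwrite('pics/crop0.png',cv2.resize(p[80:240,230:390,::-1],(600,600),interpolation=cv2.INTER_CUBIC))
# lip height points in the tray region
for n,(u,v) in dict(rackFL=(249,133),rackRearL=(241,101),rackRearR=(358,88),rackFrR=(367,181),grease=(427,172),alt=(217,208),bench=(400,300)).items(): print(n,P[v,u].round(3))
for n,cols,r0,r1 in (('reg',range(262,290,4),185,205),('slip',range(308,336,4),215,236),('bear',range(334,368,4),172,194)):
    for u in cols:
        c=P[r0:r1,u];m=(c[:,2]>.05)&(c[:,2]<.075)
        print(n,u,c[m].round(3).tolist())
E
```

```text
rackFL [0.812 0.177 0.083]
rackRearL [0.923 0.207 0.094]
rackRearR [ 1.027e+00 -1.990e-01  1.000e-03]
rackFrR [ 0.653 -0.213  0.068]
grease [ 0.678 -0.406  0.088]
alt [0.543 0.253 0.14 ]
bench [ 0.274 -0.319  0.001]
reg 262 [[0.6, 0.128, 0.066], [0.596, 0.128, 0.068], [0.594, 0.128, 0.064], [0.59, 0.128, 0.065]]
reg 266 [[0.604, 0.116, 0.066], [0.601, 0.116, 0.064], [0.597, 0.116, 0.065], [0.594, 0.116, 0.063]]
reg 270 [[0.603, 0.102, 0.067], [0.6, 0.102, 0.066], [0.597, 0.102, 0.067]]
reg 274 [[0.607, 0.09, 0.065], [0.603, 0.089, 0.068], [0.6, 0.089, 0.069], [0.598, 0.09, 0.063]]
reg 278 [[0.61, 0.077, 0.069], [0.607, 0.077, 0.066], [0.604, 0.077, 0.065], [0.601, 0.077, 0.065]]
reg 282 [[0.61, 0.064, 0.069], [0.607, 0.064, 0.068], [0.604, 0.064, 0.066]]
reg 286 [[0.615, 0.051, 0.064], [0.61, 0.051, 0.067], [0.607, 0.051, 0.067], [0.604, 0.051, 0.065]]
slip 308 [[0.499, -0.022, 0.065], [0.496, -0.022, 0.067], [0.493, -0.022, 0.063], [0.49, -0.022, 0.061]]
slip 312 [[0.5, -0.034, 0.064], [0.496, -0.034, 0.065], [0.493, -0.034, 0.066]]
slip 316 [[0.503, -0.047, 0.065], [0.5, -0.047, 0.
[... 768 characters left out ...]
.645, -0.132, 0.067], [0.641, -0.131, 0.069], [0.639, -0.132, 0.065]]
bear 346 [[0.649, -0.145, 0.068], [0.645, -0.145, 0.068], [0.643, -0.145, 0.065]]
bear 350 [[0.653, -0.158, 0.066], [0.649, -0.158, 0.068], [0.647, -0.158, 0.063], [0.642, -0.158, 0.067]]
bear 354 [[0.656, -0.171, 0.066], [0.654, -0.171, 0.063], [0.649, -0.171, 0.066], [0.645, -0.171, 0.067]]
bear 358 [[0.656, -0.184, 0.066], [0.653, -0.184, 0.066], [0.65, -0.184, 0.066]]
bear 362 [[0.659, -0.197, 0.067], [0.655, -0.197, 0.069], [0.653, -0.197, 0.067], [0.651, -0.198, 0.061]]
bear 366 [[0.686, -0.212, 0.06], [0.682, -0.212, 0.06], [0.664, -0.211, 0.065], [0.66, -0.211, 0.066], [0.655, -0.21, 0.071], [0.653, -0.211, 0.065]]
```

View pics/crop0.png

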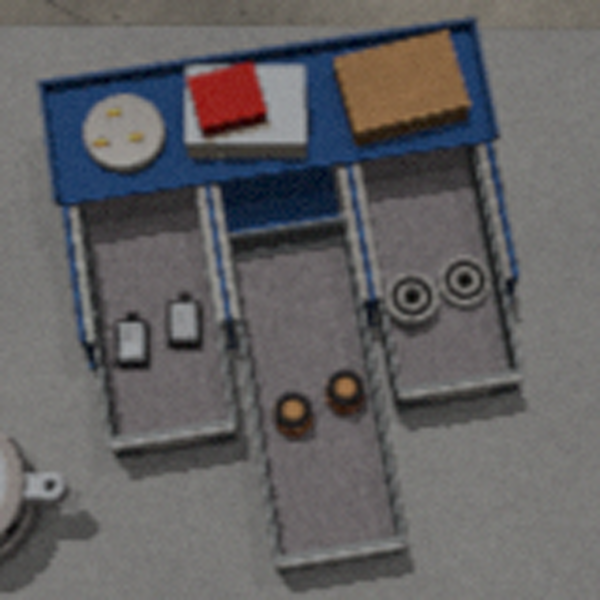

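The crop confirms the choice: copper-banded cylinders in the middle tray, which stands out, and bearing rings on the right (single at (465,280), stack at (412,297)). I'll fit the rack frame.

```bash
cat >> h.py <<'E'
def lips(f,a=None):
    P,p=cloud(f);L={}
    for n,(c,r) in dict(reg=((.595-.02+.03,.09),.033),slip=None or ((.5,-.06),.0),bear=((.65,-.158),.033)).items(): pass
E
sed -i '/^def lips/,$d' h.py
python3 - <<'E'
from h import *
P,p=cloud('top0');R={}
for n,c0,c1,r0,r1 in (('reg',262,287,185,205),('slip',308,333,215,236),('bear',340,363,172,194)):
    q=P[r0:r1,c0:c1].reshape(-1,3);q=q[(q[:,2]>.06)&(q[:,2]<.072)]
    k=np.polyfit(q[:,1],q[:,0],1);
    for _ in range(3):
        q=q[abs(q[:,0]-np.polyval(k,q[:,1]))<.008];k=np.polyfit(q[:,1],q[:,0],1)
    R[n]=(k,q);print(n,np.degrees(np.arctan(-k[0])),len(q))
a=np.mean([np.arctan(-R[n][0][0]) for n in R]);print(np.degrees(a))
c,s=np.cos(a),np.sin(a);X=np.array([c,s]);Y=np.array([-s,c])
for n in R:
    q=R[n][1][:,:2];print(n,'xr min/mean/max',np.percentile(q@X,[5,50,95]).round(4))
# tray extents across (all z>.05 px in lip row band)
Q=P[80:240,230:390].reshape(-1,3)
xr=Q[:,:2]@X;yr=Q[:,:2]@Y
for n in R:
    m=abs(xr-np.median(R[n][1][:,:2]@X))<.006;m&=(Q[:,2]>.055)&(Q[:,2]<.075);yy=np.sort(yr[m]);print(n,yy[:3].round(3),yy[-3:].round(3), np.diff(yy).max())
m=(Q[:,2]>.04)&(Q[:,2]<.055)  # slipring tops
print(len(Q[m]))
# parts ahead of bear lip: floor heights profile
for n in ('bear','slip'):
  l=np.median(R[n][1][:,:2]@X);yc=np.median(R[n][1][:,:2]@Y)
  m=(abs(yr-yc)<.045)&(xr>l+.012)&(Q[:,2]>.024)&(xr<l+.2);print(n,'lip',l,yc,'nearest part dx',np.percentile((xr-l)[m],[0,2,50]).round(3),'world',l*X+yc*Y)
E
```

```text
reg 9.601409877245352 88
slip 9.634115150861431 90
bear 9.631968579892142 82
9.622497869332976
reg xr min/mean/max [0.6042 0.6087 0.6143]
slip xr min/mean/max [0.4783 0.4832 0.4886]
bear xr min/mean/max [0.6079 0.6132 0.6184]
reg [-0.324 -0.324 -0.323] [0.037 0.039 0.04 ] 0.08244793241076045
slip [-0.198 -0.197 -0.197] [-0.089 -0.088 -0.088] 0.002279340358479487
bear [-0.325 -0.324 -0.324] [0.039 0.04  0.04 ] 0.10811975410295536
571
bear lip 0.6131770653400406 -0.26609407261276163 nearest part dx [0.07  0.073 0.098] world [ 0.64902915 -0.15985409]
slip lip 0.483237896619994 -0.1422084953561662 nearest part dx [0.118 0.119 0.139] world [ 0.50020996 -0.05943163]
```

```bash
python3 -m inch '[[[0,0,0,0,60,20,0],[0,0,-5,20,120,20,0],[0,0,-10,40,180,20,0],[0,0,-14,60,240,20,0],[0,0,-14,80,300,20,0],[0,0,-14,100,360,20,0],[0,0,-14,120,420,20,0],[0,0,-14,150,470,20,0],[0,0,-14,180,510,20,0],[0,0,-14,180,520,20,0],[0,0,-14,180,520,20,0]]]'
```

```text
time: 1.48
ee_pos: [0.4338, -0.0781, 0.251]
ee_rot: [0.997, 0.079, -0.0, -0.0]
contact_force: [-1.0, -0.5, 0.1]
grip_width: -0.0
grip_force: 0.0
```

```bash
python3 -m inch '[[[0,0,0.6,12,10,-50,0],[0,0,0.6,18,10,-105,0],[0,0,0.6,18,10,-160,0],[0,0,0.6,18,10,-205,0],[0,0,0.6,18,10,-206,0],[0,0,0.6,24,11,-206,0],[0,0,0.6,34,13,-206,0],[0,0,0.6,41,14,-206,0],[0,0,0.6,46,15,-206,0],[0,0,0.6,51,16,-206,0],[0,0,0.6,57,17,-206,0],[0,0,0.6,63,18,-206,0]]]'
```

```text
time: 2.98
ee_pos: [0.4973, -0.0603, 0.0452]
ee_rot: [0.996, 0.084, -0.0, 0.0]
contact_force: [-3.6, -1.7, 3.2]
grip_width: 0.0
grip_force: 1.7
```

```bash
python3 -m inch '[[[0,0,0,8,1.3,0,0],[0,0,0,18,3,0,0],[0,0,0,28,4.7,0,0],[0,0,0,38,6.4,0,0],[0,0,0,48,8.1,0,0],[0,0,0,58,9.8,0,0],[0,0,0,68,11.5,0,0],[0,0,0,78,13.2,0,0],[0,0,0,87,14.7,0,0],[0,0,0,94,15.9,0,0],[0,0,0,99,16.8,0,0],[0,0,0,102,17.3,0,0]]]'
python3 - <<'E'
from h import *
snap('top','top1')
E
```

```text
time: 4.47
ee_pos: [0.5994, -0.0429, 0.0452]
ee_rot: [0.996, 0.084, -0.0, -0.0]
contact_force: [-2.8, -3.0, 0.9]
grip_width: -0.0
grip_force: 1.6
```

```bash
python3 -m inch '[[[0,0,0,2,0.3,0,0],[0,0,0,4,0.7,0,0],[0,0,0,6,1,0,0],[0,0,0,8,1.4,0,0],[0,0,0,9,1.5,0,0]]]'
```

```text
time: 5.15
ee_pos: [0.6083, -0.0413, 0.0453]
ee_rot: [0.996, 0.084, 0.0, -0.0]
contact_force: [-2.4, -0.7, 0.3]
grip_width: -0.0
grip_force: 1.5
```

```bash
python3 -m inch '[[[0,0,0,1,0.2,0,0],[0,0,0,2,0.3,0,0],[0,0,0,3,0.5,0,0],[0,0,0,4,0.7,0,0],[0,0,0,4,0.7,0,0]]]'
```

```text
time: 5.78
ee_pos: [0.6097, -0.0411, 0.0451]
ee_rot: [0.996, 0.084, -0.003, 0.0]
contact_force: [-15.0, -1.8, 9.1]
grip_width: -0.0001
grip_force: 7.5
```

Force rose at the stop, so I'll back off, lift, and check from above.

```bash
python3 -m inch '[[[0,0,0,-5,-0.8,0,0],[0,0,0,-15,-2.5,0,0],[0,0,0,-30,-5,10,0],[0,0,0,-30,-5,60,0],[0,0,0,-30,-5,100,0],[0,0,0,-30,-5,100,0]]]'
python3 - <<'E'
from h import *
snap('top','top2');P,p=cloud('top2')
cv2.imwrite('pics/crop2.png',cv2.resize(p[80:240,230:390,::-1],(600,600),interpolation=cv2.INTER_CUBIC))
a=np.radians(9.62);X=np.array([np.cos(a),np.sin(a)]);Y=np.array([-X[1],X[0]])
Q=P[80:240,230:390].reshape(-1,3);xr=Q[:,:2]@X;yr=Q[:,:2]@Y
for n,yc in (('reg',-.015),('slip',-.143),('bear',-.27)):
    m=(abs(yr-yc)<.045)&(Q[:,2]>.06)&(Q[:,2]<.072)&(xr>.59)&(xr<.635);print(n,m.sum(),np.percentile(xr[m],[5,50,95]).round(4))
snap('wrist','w2')
E
```

```text
time: 6.52
ee_pos: [0.5843, -0.0454, 0.1491]
ee_rot: [0.996, 0.084, 0.004, 0.001]
contact_force: [0.0, -0.9, -0.6]
grip_width: 0.0004
grip_force: 0.0
reg 96 [0.6045 0.6093 0.614 ]Traceback (most recent call last):
  File "<stdin>", line 7, in <module>
    return _quantile_unchecked(
        a, q, axis, out, overwrite_input, method, keepdims, weights)
    return _ureduce(a,
                    func=_quantile_ureduce_func,
    ...<5 lines>...
                    overwrite_input=overwrite_input,
                    method=method)
    r = func(a, **kwargs)
    result = _quantile(arr,
                       quantiles=q,
    ...<2 lines>...
                       out=out,
                       weights=wgt)
    slices_having_nans = np.isnan(arr[-1, ...])
                                  ~~~^^^^^^^^^
IndexError: index -1 is out of bounds for axis 0 with size 0
```

View pics/crop2.png

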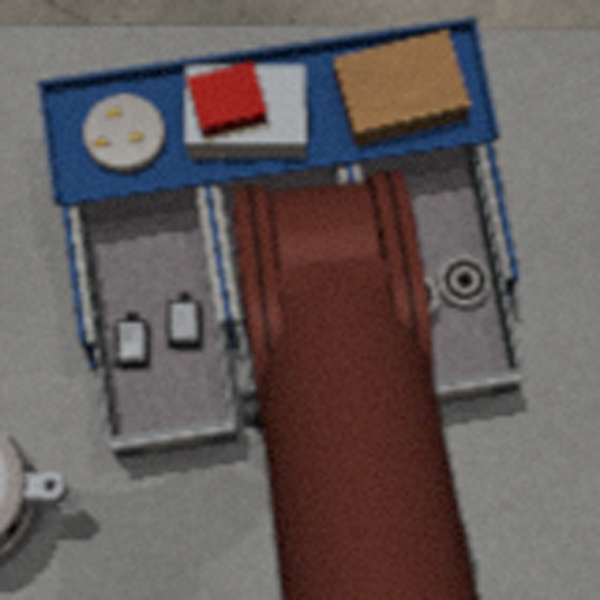

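The arm hides the middle tray in this crop; regulator front at (175,440) is unchanged. I'll move above the bearing hook spot and look again.

```bash
python3 -m inch '[[[0,0,0,20,-30,30,0],[0,0,0,50,-65,40,0],[0,0,0,80,-100,40,0],[0,0,0,89,-112,40,0],[0,0,0,89,-112,40,0],[0,0,0,89,-112,40,0]]]'
python3 - <<'E'
from h import *
snap('top','top3');snap('wrist','w3')
a=np.radians(9.62);X=np.array([np.cos(a),np.sin(a)]);Y=np.array([-X[1],X[0]])
for f in('top3','w3'):
  P,p=cloud(f)
  Q=P.reshape(-1,3);xr=Q[:,:2]@X;yr=Q[:,:2]@Y
  for n,yc in (('reg',-.015),('slip',-.143),('bear',-.27)):
    m=(abs(yr-yc)<.045)&(Q[:,2]>.06)&(Q[:,2]<.072)&(xr>.59)&(xr<.635)
    if m.sum()>5: print(f,n,m.sum(),np.percentile(xr[m],[5,50,95]).round(4))
w=cv2.imread('pics/w3.png');t=cv2.imread('pics/top3.png')[80:240,230:390]
cv2.imwrite('pics/both.png',np.hstack([cv2.resize(w,(480,300)),cv2.resize(t,(300,300))]))
E
```

```text
time: 7.32
ee_pos: [0.6706, -0.1558, 0.1848]
ee_rot: [0.996, 0.085, -0.0, -0.001]
contact_force: [0.1, 0.7, -0.7]
grip_width: 0.0004
grip_force: 0.0
top3 reg 99 [0.6041 0.6085 0.6141]
top3 slip 97 [0.6092 0.6134 0.6194]
top3 bear 34 [0.6093 0.613  0.6185]
w3 reg 1243 [0.601  0.6071 0.6106]
w3 slip 1229 [0.6063 0.6119 0.6155]
w3 bear 1273 [0.6043 0.6107 0.6145]
```

View pics/both.png

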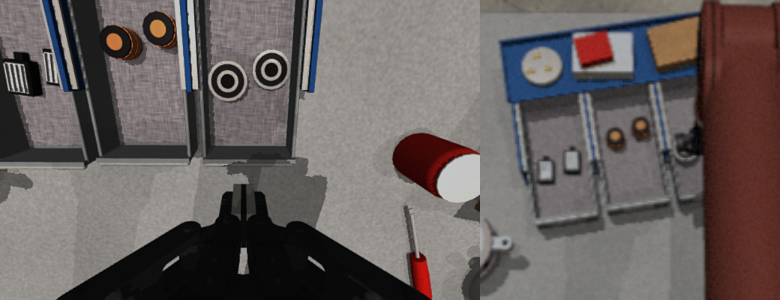

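The slip-ring tray is home, its front level with the bearing tray's within about 1 mm: left pane, fronts at (145,160) and (245,160), and the free strip behind the bearing lip is clear. I'll descend behind the lip.

```bash
python3 -m inch '[[[0,0,0,0,0,-20,0],[0,0,0,0,0,-60,0],[0,0,0,0,0,-100,0],[0,0,0,0,0,-125,0],[0,0,0,0,0,-140,0],[0,0,0,0,0,-150,0],[0,0,0,0,0,-150,0]]]'
```

```text
time: 8.3
ee_pos: [0.671, -0.1576, 0.035]
ee_rot: [0.996, 0.084, -0.0, -0.0]
contact_force: [0.5, 0.2, -0.4]
grip_width: -0.0002
grip_force: 0.0
```

```bash
python3 -m inch '[[[0,0,0,-3,-0.5,0,0],[0,0,0,-6,-1,0,0],[0,0,0,-8,-1.4,0,0],[0,0,0,-10,-1.7,0,0],[0,0,0,-12,-2,0,0],[0,0,0,-15,-2.5,0,0],[0,0,0,-19,-3.2,0,0],[0,0,0,-24,-4.1,0,0],[0,0,0,-30,-5.1,0,0]]]'
```

```text
time: 9.43
ee_pos: [0.6411, -0.1629, 0.0356]
ee_rot: [0.996, 0.084, 0.0, 0.0]
contact_force: [3.6, -0.8, 3.1]
grip_width: -0.0001
grip_force: 1.7
```

```bash
python3 -m inch '[[[0,0,0,-6,-1,0,0],[0,0,0,-14,-2.4,0,0],[0,0,0,-23,-3.9,0,0],[0,0,0,-33,-5.6,0,0],[0,0,0,-43,-7.3,0,0],[0,0,0,-53,-9,0,0],[0,0,0,-63,-10.7,0,0],[0,0,0,-73,-12.4,0,0],[0,0,0,-83,-14.1,0,0],[0,0,0,-93,-15.8,0,0],[0,0,0,-102,-17.3,0,0],[0,0,0,-108,-18.3,0,0]]]'
```

```text
time: 10.92
ee_pos: [0.5323, -0.1812, 0.0351]
ee_rot: [0.996, 0.084, -0.0, -0.0]
contact_force: [2.3, 1.9, 0.3]
grip_width: 0.0005
grip_force: 1.7
```

```bash
python3 -m inch '[[[0,0,0,-4,-0.7,0,0],[0,0,0,-8,-1.4,0,0],[0,0,0,-12,-2,0,0],[0,0,0,-16,-2.7,0,0],[0,0,0,-19,-3.2,0,0],[0,0,0,-21,-3.6,0,0],[0,0,0,-22,-3.7,0,0],[0,0,0,-23,-3.9,0,0]]]'
```

```text
time: 11.92
ee_pos: [0.5101, -0.185, 0.0353]
ee_rot: [0.996, 0.084, -0.0, -0.0]
contact_force: [3.1, 1.8, -2.4]
grip_width: 0.0001
grip_force: 1.5
```

```bash
python3 -m inch '[[[0,0,0,-1,-0.2,0,0],[0,0,0,-2,-0.3,0,0],[0,0,0,-3,-0.5,0,0],[0,0,0,-4,-0.7,0,0],[0,0,0,-4,-0.7,0,0]]]'
```

```text
time: 12.55
ee_pos: [0.506, -0.1858, 0.0353]
ee_rot: [0.996, 0.084, -0.0, 0.0]
contact_force: [1.8, 0.2, -0.8]
grip_width: 0.0
grip_force: 0.9
```

```bash
python3 -m inch '[[[0,0,0,-1,-0.2,0,0],[0,0,0,-2,-0.3,0,0],[0,0,0,-3,-0.5,0,0],[0,0,0,-3,-0.5,0,0]]]'
```

```text
time: 13.05
ee_pos: [0.5049, -0.1859, 0.0355]
ee_rot: [0.996, 0.084, 0.002, 0.0]
contact_force: [10.7, 0.7, -7.6]
grip_width: 0.0
grip_force: 5.1
```

Stop reached (about 11 N). I'll back off inside the tray, lift out and move away.

```bash
python3 -m inch '[[[0,0,0,4,0.7,0,0],[0,0,0,12,2,0,0],[0,0,0,13,2.2,10,0],[0,0,0,13,2.2,50,0],[0,0,0,13,2.2,110,0],[0,0,0,-10,-60,160,0],[0,0,0,-30,-120,160,0],[0,0,0,-60,-180,160,0],[0,0,0,-80,-210,160,0],[0,0,0,-80,-210,160,0]]]'
python3 - <<'E'
from h import *
snap('top','top4')
a=np.radians(9.62);X=np.array([np.cos(a),np.sin(a)]);Y=np.array([-X[1],X[0]])
P,p=cloud('top4')
Q=P.reshape(-1,3);xr=Q[:,:2]@X;yr=Q[:,:2]@Y
for n,yc,x0,x1 in (('reg',-.015,.59,.635),('slip',-.143,.59,.635),('bear',-.27,.43,.48)):
    m=(abs(yr-yc)<.045)&(Q[:,2]>.06)&(Q[:,2]<.072)&(xr>x0)&(xr<x1)
    if m.sum()>5: print(n,m.sum(),np.percentile(xr[m],[5,50,95]).round(4))
cv2.imwrite('pics/crop4.png',cv2.resize(p[80:280,230:430,::-1],(600,600),interpolation=cv2.INTER_CUBIC))
print(bot.sense()['contact_force'],bot.sense()['dq'])
E
```

```text
time: 14.3
ee_pos: [0.4191, -0.4012, 0.1957]
ee_rot: [0.997, 0.08, -0.001, 0.001]
contact_force: [-0.4, 0.3, 0.0]
grip_width: 0.0002
grip_force: 0.0
reg 97 [0.6043 0.6093 0.6143]
slip 100 [0.6089 0.614  0.6192]
bear 100 [0.4491 0.454  0.4591]
[0.44451123 1.73674326 0.08597403] [-0.03836623 -0.0064447  -0.05603796  0.01144193 -0.01554786 -0.00143323
 -0.01512595]
```

View pics/crop4.png

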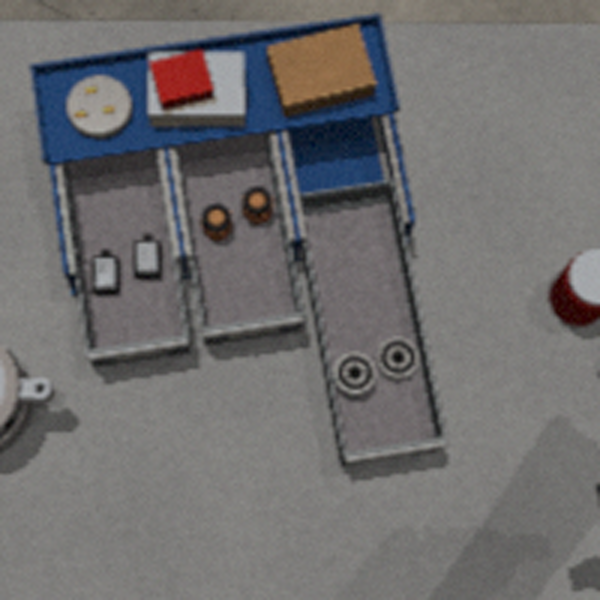

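The slip-ring tray is home (front at (252,328)), and the bearing tray is out 160 mm relative to it (front at (392,452)). The bearings are still stacked at (355,373), and the regulator tray is unchanged. The hand is clear.

```bash
python3 -m inch '[[[0,0,0,0,0,0,0],[0,0,0,0,0,0,0],[0,0,0,0,0,0,0]]]'; python3 -c "
from station import bot
print(bot.close_job())"
```

```text
time: 14.72
ee_pos: [0.4238, -0.3953, 0.1954]
ee_rot: [0.996, 0.085, 0.0, -0.0]
contact_force: [-0.3, 1.3, 0.1]
grip_width: -0.0
grip_force: 0.0
the job is handed in; nothing more can be done
None
```

The slip-ring tray is pushed home and the bearing tray is drawn out to its stop, with the regulator tray, the parts and the things on the bench left in place. The job was handed in at about 14.7 s with the hand clear; no verdict came back.

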